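# Seat a figure plinth and hold the sprung pointer over it

### The arm

A 6-joint arm with a two-finger parallel gripper is mounted at the origin on the work surface. World frame = base frame: x ahead of the robot, y to its left, z up, the work surface at z = 0. Lengths are in m, angles in rad, forces in N, time in s.
With the tool pointing down it reaches from about 0.35 to 0.85 m from the base axis. Payload 8.1 kg.
Tool frame: the origin (TCP) lies on the mounting face of the last link; the fingertips stand 186 mm ahead of it and the grasp point (between the pads) lies 167 mm ahead of it; z points along the fingers, y is the line along which they close (so a half turn about z gives the same grasp; the last joint's range is limited). The gripper opens to 93 mm and grips with 3 to 60 N. Pads are 15 mm wide; open, the fingers measure 128 mm over their backs; the gripper's body (75 mm by 188 mm) begins 65 mm behind the grasp point.
Start: joints at [-0.085, 0.13, 1.488, -0, 1.523, -0.085], TCP at [0.6, 0, 0.405] pointing down, gripper open.
Joint ranges: [-2.96, 2.96], [-0.89, 2.26], [0.02, 2.5], [-1.34, 4.48], [0, 2.73], [-2.66, 2.66]. Speed limits (rad/s): [2.39, 2.39, 2.79, 3.14, 3.14, 3.14].

### API

Orientations are given as a rotation vector (axis times angle).
In Python, from plant import read_state, read_camera, camera_params, close_job gives the robot as it stands. The module is installed in compiled form; this text tells all that it offers.
- The arm moves only by the tool servo_tool, never from a script. Its argument "increments" is a list of rows, each an object with "slide": the shift along the tool's x, y, z in mm, a list of three; "dr": the turn, a rotation vector about the tool's x, y, z in rad, a list of three; "jaw": the closure, from 0 (fully open) to 1 (shut). In form: [{"slide": [x, y, z], "dr": [ax, ay, az], "jaw": jaw}, ...]. A call has 1 to 20 rows; each row is the pose to reach, as a shift and turn from the pose commanded when the call began, along the tool's axes at that moment; what a row does not reach only later rows make up. A row lasts 1/10 s, in which the tool goes at most 50 mm and 8.59 degrees, less where a joint would pass 70% of its speed; a pose out of reach is approached as far as the arm can. A call with a gripper value outside its range is refused whole. The fingers move at their own pace and stop on an object; "force" is the grip in N (left out, the last holds). Time passes only in rows, so rows that repeat a pose let the fingers close. It gives the time, the measured TCP pose, the force, the opening and the grip force at its end, in the units of the state.
- read_state(): the state, without advancing time (a new reading comes with each control period).
- read_camera(name): name is "scene" or "side" or "wrist"; returns (picture, depth): 420x560x3 uint8, red, green, blue; 420x560 float32, m along the optical axis (not along the pixel's ray), 0 where there is no reading.
- camera_params(name): a dict with "fx", "fy", "cx", "cy" (pixels), "rvec" (rotation vector, rad) and "tvec" (3), from world to camera coordinates, as OpenCV has them. Camera axes: x right, y down, z forward; pixel columns grow to the right and rows downward; lengths in m; the calibration is good to about 2 mm. A picture is of the moment at which its call begins: read the wrist's pose just before it. camera_params takes no time and is no camera call; for the wrist camera it gives the pose at the moment of the call.
- close_job(): hands the job in; it is judged then, once.
The state is a dict: "t": time; "q": joint angles; "dq": joint speeds; "joint_torque": joint torques, N m; "tool_pos": TCP position; "orientation": TCP orientation; "force": force on the tool from outside, world axes, zero at the start; "wrist_torque": the same for the moment, N m; "opening": finger opening in m; "gripper_force": force on a finger pad.
Only numpy, scipy, OpenCV 4.12 (cv2) and the standard library are available. Lean on these libraries where they do the work, as an engineer would, in place of code of your own. Each camera call takes 0.05 s, during which the arm holds its last target. There are 200 camera calls.

### The job

Set the wooden plinth that is standing stud-up into the round pocket of the aluminium pointer stand, flange down and stud up, fully home, and let go of it. Then draw the stand's sprung telescoping pointer rod (it has an upright knob to grip) out of its tube to its length mark (the dark ring on the rod just at the tube's mouth, 80 mm out, the needle over the middle of the plinth's stud), and finish while still holding it there: do not let it spring back. Leave the upside-down plinth and everything else on the desk where they are.

Things in the scene. Friction and masses are not known exactly. Their poses are not given: they have to be found in the camera images.
- plinth_center (a point): Centre (half-way up, 19 mm above its underside) of the loose plinth to be used: plain turned light wood, 38 mm tall overall, a round flange 40 mm in diameter and 8 mm thick below, a round stud 20 mm in diameter and 30 mm tall standing centrally on it, about 40 g. It starts on the desk, stud up, z axis up. Its stud is bare and can be gripped from above in any direction.
- plinth: The same plinth; origin at the centre of the flange's underside, z along the stud.
- spare_center (a point): Centre of a second, identical plinth that starts upside down (standing on its stud, flange on top). Not to be used or disturbed. The two plinths lie to the robot's right, one nearer and one farther, either way round, at least 90 mm apart.
- stand: The aluminium pointer stand, fixed to the desk, turned differently each time. Origin on the desk surface straight below the pocket's centre; its x axis is the direction in which the rod is drawn out, z up. A flat block 90 x 90 x 14 mm around the pocket, a 60 mm wide, 14 mm thick foot running to x = -265 mm, and two posts that carry a level steel tube 18 mm in diameter whose axis is 75 mm above the desk, from x = -270 mm to its brass-rimmed mouth at x = -155 mm.
- pocket (a point): Centre of the floor of the round pocket, 6 mm above the desk; the pocket is 43 mm in diameter and 8 mm deep with a slightly chamfered mouth at 14 mm above the desk, so the seated plinth's flange is flush with the block, its centre 25 mm and its stud's top 44 mm above the desk.
- tube_mouth (a point): Centre of the tube's mouth, 75 mm above the desk, where the rod comes out.
- knob_center (a point): The upright round steel knob on the rod, 14 mm in diameter and 40 mm tall; this point is its middle, half-way up, 99 mm above the desk; its foot is on top of the rod, 79 mm above the desk. It moves with the rod. With the rod home it stands 110 mm before the pocket's centre (at stand x = -110 mm) and 45 mm out from the tube's mouth. The rod runs below it, 9 mm thick, and ends 30 mm beyond the knob in a needle that points down to 54 mm above the desk.
- rod (a joint): How far the rod is drawn out (m): 0 is home, 0.080 is the length mark (the 4 mm wide dark ring on the rod is centred on the tube's mouth; it is hidden inside the tube before that), 0.105 is the end stop. An inner spring pulls it home with about 3 N at home and 8.6 N at the mark (70 N/m) and returns it if let go. The knob and rod slide straight along the stand's x axis.
- pot1: Bystander: paint pot behind the stand's tube, 30 mm wide, 34 mm tall; origin at its underside. Leave alone.
- pot2: Bystander: paint pot behind the stand's pocket, 30 mm wide, 34 mm tall; origin at its underside. Leave alone.
- pot3: Bystander: paint pot on the right, beyond the plinths, 34 mm wide, 40 mm tall; origin at its underside. Leave alone.
- glue: Bystander: white glue bottle past the pocket end of the stand, 30 mm wide, 85 mm tall; origin at its underside. Leave alone.
- brush: Bystander: slender artist's paint brush 180 mm long, lying on the right beyond the plinths; origin at its underside. Leave alone.
- figure: Bystander: painted model soldier, 44 mm tall on a 24 mm round base, on the right near the robot; origin at its underside. Leave alone.
Things that resemble listed ones, but are neither listed nor needed, are in the scene too. Leave any orange or turquoise look-alike of the plinth alone.

How it is judged:
By the outcome, as a careful person would: the job done as asked, in the order asked, and still so for the second after the job is handed in, while the arm keeps its last pose, push and grip.
It also fails if it takes over 50 s, if anything falls off the work surface, if the arm or the gripper's body presses on something with over 40 N, if the wrist force passes 120 N, or if a joint passes its speed limit or range.

## Working session

There is one attempt and no reset: what is moved stays moved. The work goes in short steps, Python scripts to look and compute and a tool call to move; the robot and the scene stay as the last step left them, time stands still between calls to the robot, and variables do not carry over. Pictures are saved under pics/ and viewed, at most 10 in all, crops included, and the job is handed in when it is done.

Besides the shell and the picture viewer there is one more tool, called after ">>>" as a command line: name --argument value ..., lists and objects as JSON in quotes. servo_tool: Moves the arm, as the interface text tells. Its arguments: {"type":"object","properties":{"increments":{"type":"array"},"force":{"type":"number"}},"required":["increments"]}

```bash
mkdir -p pics
cat > h.py <<'E'
import numpy as np, cv2
from plant import read_state, read_camera, camera_params, close_job
def cam(n):
    p=camera_params(n); R=cv2.Rodrigues(np.array(p["rvec"],float))[0]; t=np.array(p["tvec"],float)
    return p,R,t
def shot(n):
    c=cam(n); im,d=read_camera(n); np.savez(f"{n}.npz",im=im,d=d,R=c[1],t=c[2],k=[c[0][k] for k in("fx","fy","cx","cy")]); return im,d
class V:
    def __init__(s,n):
        z=np.load(f"{n}.npz"); s.im=z["im"];s.d=z["d"];s.R=z["R"];s.t=z["t"];s.k=z["k"]
    def ray(s,u,v):
        fx,fy,cx,cy=s.k; return -s.R.T@s.t, s.R.T@np.array([(u-cx)/fx,(v-cy)/fy,1])
    def plane(s,u,v,z):
        o,r=s.ray(u,v); return o+r*(z-o[2])/r[2]
    def pt(s,u,v):
        o,r=s.ray(u,v); return o+r*s.d[int(v),int(u)]
    def cloud(s):
        fx,fy,cx,cy=s.k; h,w=s.d.shape; u,v=np.meshgrid(np.arange(w),np.arange(h))
        c=np.stack([(u-cx)/fx,(v-cy)/fy,np.ones_like(s.d)],-1)*s.d[...,None]
        return (c-s.t)@s.R
    def proj(s,P):
        c=s.R@np.array(P,float)+s.t; return s.k[0]*c[0]/c[2]+s.k[2], s.k[1]*c[1]/c[2]+s.k[3]
def save(n,im,sc=1):
    cv2.imwrite(f"pics/{n}.png",cv2.resize(im,None,fx=sc,fy=sc,interpolation=cv2.INTER_CUBIC)[...,::-1])
E
python3 - <<'E'
from h import *
for n in("scene","side"):
    im,d=shot(n); save(n+"0",im,1.4); v=V(n); print(n,v.k,(-v.R.T@v.t).round(3),(d==0).mean())
E
```

```text
scene [384.11980636 384.11980636 280.24636301 211.47331642] [ 1.194 -0.467  0.78 ] 0.004047619047619047
side [405.10327398 405.10327398 278.71011828 204.59688171] [0.461 0.755 0.562] 0.0041709183673469385
```

View pics/scene0.png

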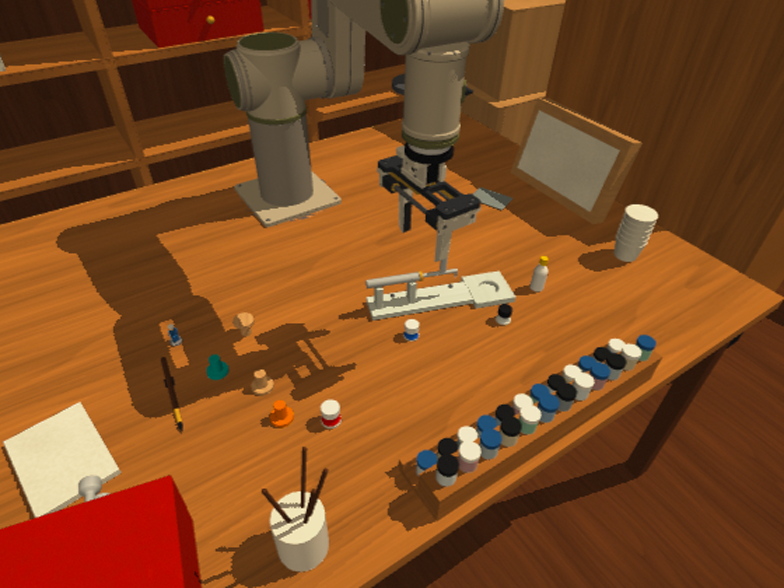

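View pics/side0.png

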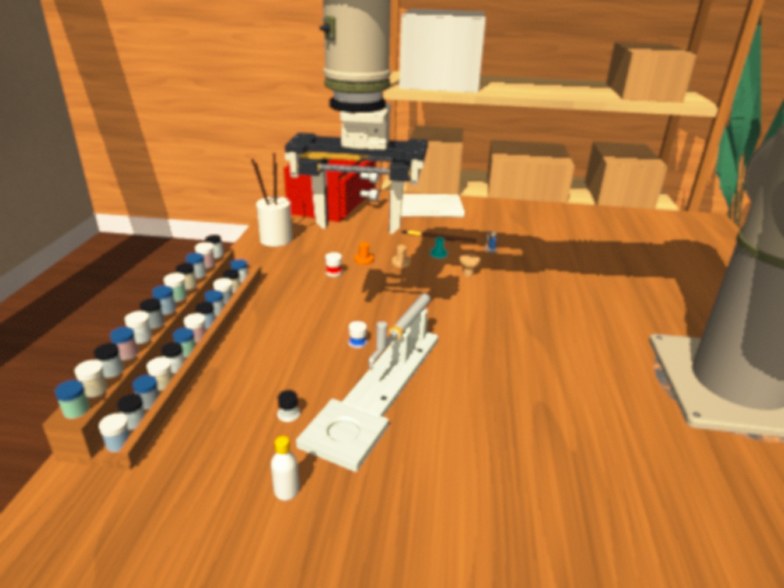

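Scene picture (784-wide): the candidates are wood stud-up (262,381), wood upside-down (244,323), orange (281,414) and turquoise (217,367). The stand's pocket is at (487,288), with the tube at (395,281) and the knob hidden behind the finger at (445,262). I choose the wood plinth at (262,381), i.e. original pixel (187,272), and will check it in a crop.

Run:
```python
from h import *
v=V("scene"); s=V("side")
a=v.im[215:315,110:250]; b=s.im[155:205,230:370]
save("crop1",np.vstack([cv2.resize(a,None,fx=4,fy=4),cv2.resize(b,None,fx=4,fy=4)]))
for n,w in(("scene",v),("side",s)):
    C=w.cloud(); hsv=cv2.cvtColor(w.im,cv2.COLOR_RGB2HSV)
    # plinth
    P=v.plane(187,272,0.02)
    m=(np.hypot(C[...,0]-P[0],C[...,1]-P[1])<0.05)&(C[...,2]>0.004)&(C[...,2]<0.06)&(w.d>0)
    q=C[m]; print(n,"plinth guess",P.round(3),len(q),np.percentile(q,[2,50,98],axis=0).round(4).tolist())
    for lo,hi in((.005,.012),(.012,.03),(.034,.045)):
        r=q[(q[:,2]>lo)&(q[:,2]<hi)]; print("  ",lo,len(r),r.mean(0).round(4) if len(r) else "", np.ptp(r,axis=0).round(3) if len(r) else "")
    # stand
    Q=v.plane(440/1.4,290/1.4,0.014)
    al=(hsv[...,1]<70)&(hsv[...,2]>90)
    m=al&(np.hypot(C[...,0]-Q[0],C[...,1]-Q[1])<0.25)&(abs(C[...,2]-.014)<.006)&(w.d>0)
    m=cv2.morphologyEx(m.astype(np.uint8),cv2.MORPH_OPEN,np.ones((2,2)))>0
    k,l,st,_=cv2.connectedComponentsWithStats(m.astype(np.uint8)); 
    i=1+np.argsort(-st[1:,4])[:4]; print("  comps",st[i].tolist())
    r=C[m]; print("  ",len(r),r.min(0).round(3),r.max(0).round(3),cv2.minAreaRect(r[:,:2].astype(np.float32)*1000))
```

```text
scene plinth guess [ 0.57  -0.314  0.02 ] 203 [[0.5547, -0.3317, 0.0045], [0.5729, -0.316, 0.0097], [0.5853, -0.2968, 0.0387]]
   0.005 104 [ 0.5719 -0.3155  0.008 ] [0.036 0.038 0.007]
   0.012 38 [ 0.5735 -0.316   0.0221] [0.012 0.019 0.017]
   0.034 46 [ 0.5673 -0.3141  0.0375] [0.019 0.018 0.006]
  comps [[263, 195, 105, 33, 1465], [357, 228, 8, 3, 19], [382, 204, 6, 4, 17]]
   1501 [ 0.483 -0.467 -0.004] [1.194 0.312 0.78 ] ((782.3233642578125, -172.93997192382812), (333.0397033691406, 955.041015625), 35.18785858154297)
side plinth guess [ 0.57  -0.314  0.02 ] 131 [[0.5471, -0.3253, 0.0051], [0.5636, -0.3071, 0.015], [0.5805, -0.2942, 0.0391]]
   0.005 58 [ 0.5637 -0.3064  0.0081] [0.037 0.037 0.007]
   0.012 37 [ 0.5641 -0.3076  0.021 ] [0.018 0.015 0.017]
   0.034 25 [ 0.5644 -0.312   0.0376] [0.019 0.024 0.005]
  comps [[213, 239, 100, 95, 3018], [197, 347, 17, 9, 79], [201, 293, 12, 5, 45], [251, 241, 2, 2, 4]]
   3150 [ 0.461 -0.046 -0.002] [0.674 0.755 0.562] ((568.8013916015625, 355.6069641113281), (206.89083862304688, 800.8321533203125), 0.676630437374115)
```

View pics/crop1.png

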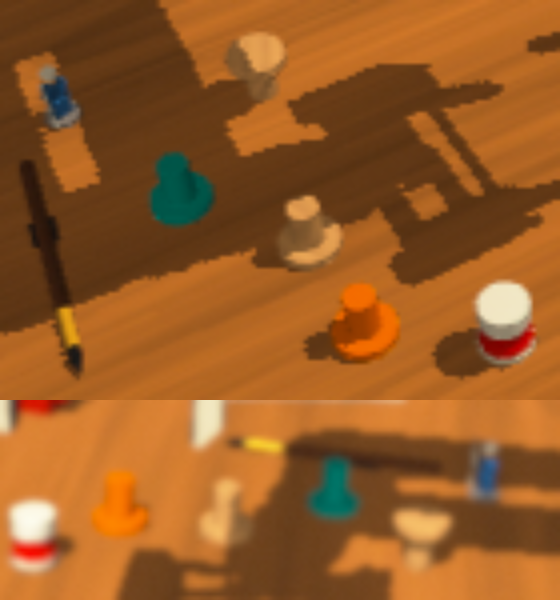

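The crop confirms it: the wood plinth at crop pixel (308,235) is stud-up, and the one at (258,60) is upside-down. The orange and turquoise ones are look-alikes. Next is the stand.

Run:
```python
from h import *
v=V("scene"); s=V("side")
Q=v.plane(440/1.4,290/1.4,0.014)
for n,w in(("scene",v),("side",s)):
    C=w.cloud(); hsv=cv2.cvtColor(w.im,cv2.COLOR_RGB2HSV)
    ok=(w.d>0)&(np.hypot(C[...,0]-Q[0],C[...,1]-Q[1])<0.25)
    al=ok&(hsv[...,1]<70)&(hsv[...,2]>90)&(abs(C[...,2]-.014)<.006)
    k,l,st,_=cv2.connectedComponentsWithStats(al.astype(np.uint8)); i=1+np.argmax(st[1:,4])
    r=C[l==i][:,:2].astype(np.float32)
    (c,sz,ang)=cv2.minAreaRect(r*1000); print(n,len(r),np.round(c,1),np.round(sz,1),round(ang,2))
    B=cv2.boxPoints((c,sz,ang)); print("  box",B.round(0).tolist())
    t=C[ok&(C[...,2]>.074)&(C[...,2]<.09)&(hsv[...,1]<90)]; 
    if len(t)>5:
        l=cv2.fitLine(t[:,:2].astype(np.float32),cv2.DIST_HUBER,0,.01,.01).ravel(); print("  tube",len(t),l.round(4),np.degrees(np.arctan2(l[1],l[0])).round(2),t.min(0).round(3),t.max(0).round(3))
    # foot axis: long rectangle; project on axis
    np.save(n+"_al.npy",r)
```

```text
scene 1481 [550.   98.3] [309.1  93.3] 70.78
  box [[455.0, -32.0], [543.0, -63.0], [645.0, 229.0], [557.0, 260.0]]
  tube 250 [0.3051 0.9523 0.5244 0.0101] 72.24 [ 0.498 -0.055  0.074] [0.564 0.127 0.088]
side 3031 [547.7  99.6] [311.6  91. ] 71.39
  box [[455.0, -34.0], [541.0, -63.0], [641.0, 233.0], [554.0, 262.0]]
  tube 340 [0.3358 0.9419 0.5385 0.0807] 70.38 [ 0.489 -0.052  0.074] [0.56  0.132 0.09 ]
```

```bash
cat >> h.py <<'E'
from scipy.spatial.transform import Rotation as Ro
def goal(gp,ang):
    """slide(mm), dr for grasp point gp (m), tool down, closing line at world angle ang (deg), nearest of two"""
    s=read_state(); R0=Ro.from_rotvec(s["orientation"]); p0=np.array(s["tool_pos"]); out=[]
    for a in(ang,ang+180):
        y=np.array([np.cos(np.radians(a)),np.sin(np.radians(a)),0]); z=np.array([0,0,-1.]); x=np.cross(y,z)
        R1=Ro.from_matrix(np.stack([x,y,z],1)); dr=(R0.inv()*R1).as_rotvec()
        sl=R0.inv().apply(np.array(gp)-0.167*z-p0)*1000
        out.append((np.linalg.norm(dr),sl,dr))
    out.sort(key=lambda o:o[0])
    for o in out: print("slide",o[1].round(1),"dr",o[2].round(4))
    print("q6",round(s["q"][5],3),"grasp now",(p0+0.167*R0.apply([0,0,1])).round(4),"t",s["t"],"F",np.round(s["force"],1),"open",s["opening"])
E
python3 - <<'E'
from h import *
s=read_state(); print(Ro.from_rotvec(s["orientation"]).as_matrix().round(2).tolist())
v=V("scene")
for n,u,w,z in(("orange",281,405,.03),("teal",217,360,.03),("spare",244,319,.035),("pot3",330,408,.035),("fig",174,333,.02),("glue",540,265,.07),("pot2",503,312,.03),("pot1",411,327,.03)): print(n,v.plane(u/1.4,w/1.4,z).round(3))
for a in (0,45,90,135): print(a); goal((.566,-.313,.13),a)
im,d=shot("wrist"); save("w0",im,1.4)
w=V("wrist"); print((-w.R.T@w.t).round(3), w.R.round(2).tolist())
E
```

```text
[[0.0, 1.0, -0.0], [1.0, -0.0, 0.0], [0.0, -0.0, -1.0]]
orange [ 0.643 -0.31   0.03 ]
teal [ 0.49  -0.365  0.03 ]
spare [ 0.422 -0.285  0.035]
pot3 [ 0.696 -0.245  0.035]
fig [ 0.371 -0.409  0.02 ]
glue [0.637 0.293 0.07 ]
pot2 [0.675 0.163 0.03 ]
pot1 [ 0.61  -0.019  0.03 ]
0
slide [-313.   -33.6  106.8] dr [-0.0017 -0.0001 -0.    ]
slide [-313.   -33.6  106.8] dr [-2.0000e-04  2.6000e-03  3.1416e+00]
q6 -0.085 grasp now [5.995e-01 1.000e-04 2.368e-01] t 0.1 F [0.4 0.1 0.8] open 0.0933600287855135
45
slide [-313.   -33.6  106.8] dr [-0.0015 -0.0008 -0.7854]
slide [-313.   -33.6  106.8] dr [-9.0000e-04  1.9000e-03  2.3562e+00]
q6 -0.085 grasp now [5.995e-01 1.000e-04 2.368e-01] t 0.1 F [0.4 0.1 0.8] open 0.0933600287855135
90
slide [-313.   -33.6  106.8] dr [-1.4000e-03  1.2000e-03  1.5708e+00]
slide [-313.   -33.6  106.8] dr [-1.2000e-03 -1.4000e-03 -1.5708e+00]
q6 -0.085 grasp now [5.995e-01 1.000e-04 2.368e-01] t 0.1 F [0.4 0.1 0.8] open 0.0933600287855135
135
slide [-313.   -33.6  106.8] dr [-1.600e-03  6.000e-04  7.854e-01]
slide [-313.   -33.6  106.8] dr [-7.0000e-04 -2.0000e-03 -2.3562e+00]
q6 -0.085 grasp now [5.995e-01 1.000e-04 2.368e-01] t 0.1 F [0.4 0.1 0.8] open 0.0933600287855135
[0.6   0.07  0.384] [[1.0, -0.0, -0.0], [-0.0, -0.97, 0.25], [-0.0, -0.25, -0.97]]
```

>>> servo_tool --increments '[{"slide": [-50, -6, 10], "dr": [0, 0, 0.1], "jaw": 0.5}, {"slide": [-100, -12, 20], "dr": [0, 0, 0.2], "jaw": 0.5}, {"slide": [-145, -18, 40], "dr": [0, 0, 0.33], "jaw": 0.5}, {"slide": [-190, -24, 60], "dr": [0, 0, 0.33], "jaw": 0.5}, {"slide": [-235, -28, 80], "dr": [0, 0, 0.33], "jaw": 0.5}, {"slide": [-280, -32, 100], "dr": [0, 0, 0.33], "jaw": 0.5}, {"slide": [-313, -34, 107], "dr": [0, 0, 0.33], "jaw": 0.5}, {"slide": [-313, -34, 107], "dr": [0, 0, 0.33], "jaw": 0.5}, {"slide": [-313, -34, 107], "dr": [0, 0, 0.33], "jaw": 0.5}, {"slide": [-313, -34, 107], "dr": [0, 0, 0.33], "jaw": 0.5}, {"slide": [-313, -34, 107], "dr": [0, 0, 0.33], "jaw": 0.5}, {"slide": [-313, -34, 107], "dr": [0, 0, 0.33], "jaw": 0.5}]'

```text
t: 1.35
tool_pos: [0.5665, -0.3118, 0.2984]
orientation: [2.554, 1.828, 0.001]
force: [0.2, 0.5, 0.1]
opening: 0.0466
gripper_force: 0.0
```

Run:
```python
from h import *
goal((.566,-.313,.030),-18.9)
im,d=shot("wrist"); w=V("wrist"); C=w.cloud(); save("w1",im,1.4)
P=(.566,-.313)
print("expected px",np.round(w.proj((*P,.038)),0))
m=(np.hypot(C[...,0]-P[0],C[...,1]-P[1])<0.03)&(w.d>0)
for lo,hi in((.004,.012),(.032,.044)):
    mm=m&(C[...,2]>lo)&(C[...,2]<hi)
    k,l,st,ce=cv2.connectedComponentsWithStats(mm.astype(np.uint8)); i=1+np.argmax(st[1:,4])
    c=max(cv2.findContours((l==i).astype(np.uint8),cv2.RETR_EXTERNAL,cv2.CHAIN_APPROX_NONE)[0],key=len); (u,v),r=cv2.minEnclosingCircle(c)
    print(lo,st[i],C[l==i].mean(0).round(4),"circle",round(u,1),round(v,1),round(r,1),w.plane(u,v,.038 if lo>.02 else .008).round(4))
```

```text
slide [ -1.3  -0.2 101.4] dr [0.0009 0.0001 0.0015]
slide [ -1.3  -0.2 101.4] dr [-2.0000e-04  1.4000e-03 -3.1401e+00]
q6 -0.254 grasp now [ 0.5666 -0.3119  0.1314] t 1.35 F [0.2 0.5 0.1] open 0.046616169153812205
expected px [278. 220.]
0.004 [ 255  188   47   45 1004] [ 0.5672 -0.3095  0.0084] circle 278.0 210.3 23.4 [ 0.5658 -0.3135  0.008 ]
0.032 [265 207  27  27 553] [ 0.5658 -0.3133  0.0382] circle 278.1 220.1 13.5 [ 0.566  -0.3133  0.038 ]
```

The wrist view agrees on the stud centre (0.566, -0.3133), at pixel (278,220). I'll descend and grip.

>>> servo_tool --increments '[{"slide": [-1.5, 0, 35], "dr": [0, 0, 0], "jaw": 0.5}, {"slide": [-1.5, 0, 65], "dr": [0, 0, 0], "jaw": 0.5}, {"slide": [-1.5, 0, 90], "dr": [0, 0, 0], "jaw": 0.5}, {"slide": [-1.5, 0, 101], "dr": [0, 0, 0], "jaw": 0.5}, {"slide": [-1.5, 0, 101], "dr": [0, 0, 0], "jaw": 0.5}, {"slide": [-1.5, 0, 101], "dr": [0, 0, 0], "jaw": 1}, {"slide": [-1.5, 0, 101], "dr": [0, 0, 0], "jaw": 1}, {"slide": [-1.5, 0, 101], "dr": [0, 0, 0], "jaw": 1}, {"slide": [-1.5, 0, 101], "dr": [0, 0, 0], "jaw": 1}, {"slide": [-1.5, 0, 101], "dr": [0, 0, 0], "jaw": 1}, {"slide": [-1.5, 0, 101], "dr": [0, 0, 0], "jaw": 1}]' --force 15

```text
t: 2.5
tool_pos: [0.566, -0.3147, 0.198]
orientation: [2.555, 1.825, 0.001]
force: [-0.5, 0.5, 5.3]
opening: 0.0189
gripper_force: 15.0
```

Run:
```python
from h import *
goal((.5845,.203,.16),-18.9)
```

```text
slide [ 495.7 -150.  -129.5] dr [ 0.0017  0.0004 -0.0002]
slide [ 495.7 -150.  -129.5] dr [ 7.0000e-04 -2.7000e-03  3.1414e+00]
q6 -0.257 grasp now [ 0.5662 -0.3149  0.031 ] t 2.5 F [-0.5  0.5  5.3] open 0.018946822156352704
```

>>> servo_tool --increments '[{"slide": [0, 0, -40], "dr": [0, 0, 0], "jaw": 1}, {"slide": [0, 0, -80], "dr": [0, 0, 0], "jaw": 1}, {"slide": [0, 0, -120], "dr": [0, 0, 0], "jaw": 1}, {"slide": [20, -6, -150], "dr": [0, 0, 0], "jaw": 1}, {"slide": [60, -18, -150], "dr": [0, 0, 0], "jaw": 1}, {"slide": [100, -30, -150], "dr": [0, 0, 0], "jaw": 1}, {"slide": [140, -42, -150], "dr": [0, 0, 0], "jaw": 1}, {"slide": [180, -54, -150], "dr": [0, 0, 0], "jaw": 1}, {"slide": [220, -67, -150], "dr": [0, 0, 0], "jaw": 1}, {"slide": [260, -79, -150], "dr": [0, 0, 0], "jaw": 1}, {"slide": [300, -91, -150], "dr": [0, 0, 0], "jaw": 1}, {"slide": [340, -103, -150], "dr": [0, 0, 0], "jaw": 1}, {"slide": [380, -115, -150], "dr": [0, 0, 0], "jaw": 1}, {"slide": [420, -127, -150], "dr": [0, 0, 0], "jaw": 1}, {"slide": [460, -139, -150], "dr": [0, 0, 0], "jaw": 1}, {"slide": [485, -147, -150], "dr": [0, 0, 0], "jaw": 1}, {"slide": [496, -150, -150], "dr": [0, 0, 0], "jaw": 1}, {"slide": [496, -150, -150], "dr": [0, 0, 0], "jaw": 1}, {"slide": [496, -150, -150], "dr": [0, 0, 0], "jaw": 1}, {"slide": [496, -150, -150], "dr": [0, 0, 0], "jaw": 1}]'

```text
t: 4.5
tool_pos: [0.5845, 0.2019, 0.3466]
orientation: [2.557, 1.824, -0.001]
force: [0.7, 0.0, -1.0]
opening: 0.019
gripper_force: 15.0
```

Run:
```python
from h import *
goal((.5845,.203,.16),-18.9)
for n in("wrist","side","scene"): shot(n)
w=V("wrist"); print("pocket px",np.round(w.proj((.5845,.203,.014)),0)); s=V("side"); print(np.round(s.proj((.5845,.203,.014)),0), np.round(V("scene").proj((.5845,.203,.014)),0))
a=cv2.resize(w.im,(784,588)); 
save("w2",a)
```

```text
slide [ 1.  -0.4 19.6] dr [ 0.      0.0006 -0.0017]
slide [ 1.  -0.4 19.6] dr [ 9.0000e-04 -0.0000e+00  3.1399e+00]
q6 0.581 grasp now [0.5845 0.2018 0.1796] t 4.5 F [ 0.7  0.  -1. ] open 0.01900340416075297
pocket px [278. 196.]
[244. 306.] [348. 204.]
```

View pics/w2.png

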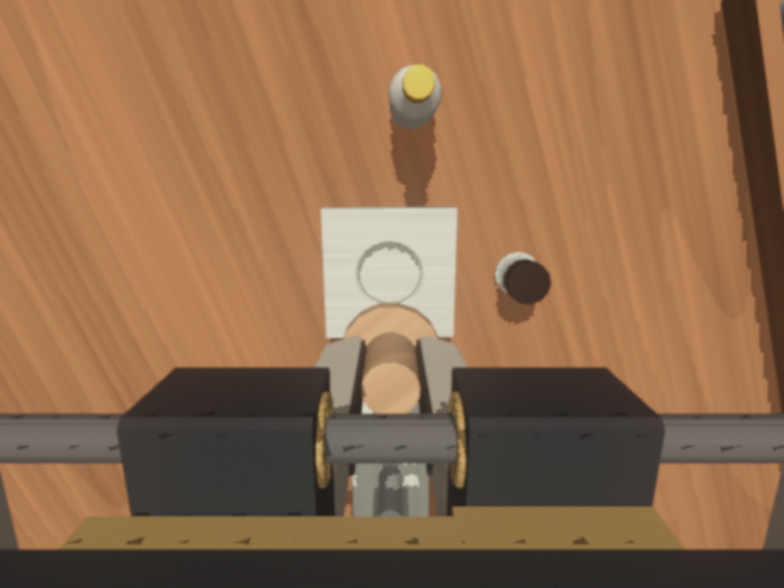

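The wrist view shows the pocket rim centred near (390,273), or (278.6,195) in original pixels, against the predicted (278,196). The plinth is held upright, pot2 is at (524,280) and the glue at (415,95). I'll refine this numerically.

Run:
```python
from h import *
w=V("wrist"); hsv=cv2.cvtColor(w.im,cv2.COLOR_RGB2HSV); g=cv2.cvtColor(w.im,cv2.COLOR_RGB2GRAY)
m=((hsv[...,1]<60)&(hsv[...,2]>150)).astype(np.uint8)
m[:140]=0; m[225:]=0; m[:,:225]=0; m[:,330:]=0
rows=[(r,np.where(m[r])[0][[0,-1]]) for r in range(156,215,4) if m[r].any()]
L=np.array([w.plane(c[0]-.5,r,.014)[:2] for r,c in rows]);Rr=np.array([w.plane(c[1]+.5,r,.014)[:2] for r,c in rows])
for e in(L,Rr):
    l=cv2.fitLine(e.astype(np.float32),cv2.DIST_HUBER,0,.001,.001).ravel(); print("edge ang",np.degrees(np.arctan2(l[1],l[0])).round(2),l[2:].round(4))
mid=(L+Rr)/2; print("mid",mid.mean(0).round(4),"width",np.linalg.norm(L-Rr,axis=1).mean().round(4))
col=[np.where(m[:,c])[0][0]-.5 for c in range(240,320,4)]; T=np.array([w.plane(c,r,.014)[:2] for c,r in zip(range(240,320,4),col)])
l=cv2.fitLine(T.astype(np.float32),cv2.DIST_HUBER,0,.001,.001).ravel(); print("far edge",np.degrees(np.arctan2(l[1],l[0])).round(2),l[2:].round(4))
# rim ellipse: edges around expected centre
# rim: floor disc region by brightness holes
E=cv2.Canny(g,40,100); ys,xs=np.where(E[160:225,245:315]); P=np.array([w.plane(x+245,y+160,.014)[:2] for x,y in zip(xs,ys)])
c=np.array([.5845,.203])
for tol in(.005,.003,.0015,.0015):
    q=P[abs(np.linalg.norm(P-c,axis=1)-.0222)<tol]
    A=np.c_[2*q,np.ones(len(q))]; s=np.linalg.lstsq(A,(q**2).sum(1),rcond=None)[0]; c=s[:2]; print("rim",c.round(4),np.sqrt(s[2]+c@c).round(4),len(q))
```

```text
edge ang 71.19 [0.5464 0.2319]
edge ang 71.67 [0.6311 0.2011]
mid [0.5879 0.214 ] width 0.0903
far edge -19.02 [0.6005 0.2462]
rim [0.5842 0.2029] 0.0214 325
rim [0.5844 0.2034] 0.0219 256
rim [0.5845 0.2036] 0.0226 164
rim [0.5846 0.2038] 0.0226 158
```

Run:
```python
from h import *
w=V("wrist"); C=w.cloud(); hsv=cv2.cvtColor(w.im,cv2.COLOR_RGB2HSV)
print("depth pt stud top",w.pt(278,275).round(4), w.pt(278,250).round(4), w.pt(278,226).round(4))
m=(hsv[...,0]<20)&(hsv[...,1]>60)&(hsv[...,1]<200)&(w.d>0)&(w.d<.26)&(np.hypot(C[...,0]-.5845,C[...,1]-.203)<.03)
for lo,hi,zz in((.180,.192,.1866),(.15,.162,.1566)):
    mm=m&(C[...,2]>lo)&(C[...,2]<hi)
    if mm.sum()<20: print("few",mm.sum());continue
    y,x=np.where(mm); z=np.median(C[mm][:,2]); print(lo,mm.sum(),"z",z.round(4),x.min(),x.max(),y.min(),y.max(),C[mm].mean(0).round(4))
    B=C[mm]; c,r=cv2.minEnclosingCircle((B[:,:2]*1000).astype(np.float32)); print("  circ",np.round(c,1),round(r,1))
```

```text
depth pt stud top [0.5849 0.2035 0.1862] [0.5877 0.2118 0.1771] [0.5897 0.2174 0.1578]
0.18 1577 z 0.187 224 333 253 294 [0.5854 0.2042 0.1866]
  circ [587.5 210.5] 24.6
0.15 1320 z 0.1571 245 312 216 251 [0.5889 0.2142 0.1571]
  circ [587.3 209.2] 18.2
```

Run:
```python
from h import *
from scipy.optimize import least_squares
w=V("wrist"); C=w.cloud(); g=cv2.cvtColor(w.im,cv2.COLOR_RGB2GRAY)
near=(w.d>0)&(w.d<.26)&(C[...,2]>.14)
# flange far edge: first near row for each column
for z in(.1487,.1571):
    P=[]
    for c in range(256,303):
        r=np.where(near[:,c])[0][0]-.5; P.append(w.plane(c,r,z)[:2])
    P=np.array(P)
    f=lambda p:np.hypot(P[:,0]-p[0],P[:,1]-p[1])-.020
    s=least_squares(f,[.5845,.203],loss="soft_l1",f_scale=.0005); print("flange z",z,s.x.round(4),"rms",np.sqrt((f(s.x)**2).mean()).round(5))
# stud top: near edge of disc via rows in column 278 brightness
print(g[240:300:2,278].tolist()); print((C[240:300:2,278,2]*1000).round(0).tolist())
```

```text
flange z 0.1487 [0.5844 0.2015] rms 0.00019
flange z 0.1571 [0.5852 0.2037] rms 0.0002
[137, 136, 135, 133, 132, 130, 132, 138, 141, 147, 179, 179, 177, 175, 174, 174, 173, 171, 170, 169, 168, 167, 166, 167, 169, 173, 178, 169, 89, 83]
[163.0, 166.0, 168.0, 170.0, 173.0, 177.0, 179.0, 182.0, 184.0, 186.0, 187.0, 188.0, 188.0, 187.0, 187.0, 188.0, 187.0, 187.0, 188.0, 187.0, 187.0, 187.0, 186.0, 188.0, 187.0, 187.0, 186.0, 188.0, 258.0, 260.0]
```

Run:
```python
from h import *
w=V("wrist")
a=w.plane(278,258.7,.187);b=w.plane(278,295,.187);print(a.round(4),b.round(4),((a+b)/2).round(4),np.linalg.norm(a-b).round(4))
goal((.5845,.2034,.040),-18.8)
R=Ro.from_rotvec(read_state()["orientation"]); print("delta tool", (R.inv().apply(np.array([.5845,.2034,0])-np.array([.5844,.2015,0]))*1000).round(2))
```

```text
[0.5877 0.2115 0.187 ] [0.5817 0.1943 0.187 ] [0.5847 0.2029 0.187 ] 0.0182
slide [  1.1  -0.4 139.8] dr [ 0.0001  0.0001 -0.0035]
slide [  1.1  -0.4 139.8] dr [ 2.0000e-04 -1.0000e-04  3.1381e+00]
q6 0.582 grasp now [0.5845 0.2022 0.1798] t 4.65 F [ 0.2  0.1 -0.2] open 0.019449822840430384
delta tool [ 1.83 -0.52 -0.  ]
```

>>> servo_tool --increments '[{"slide": [1, -0.3, 35], "dr": [0, 0, 0], "jaw": 1}, {"slide": [1, -0.3, 70], "dr": [0, 0, 0], "jaw": 1}, {"slide": [1, -0.3, 105], "dr": [0, 0, 0], "jaw": 1}, {"slide": [1, -0.3, 125], "dr": [0, 0, 0], "jaw": 1}, {"slide": [1, -0.3, 131], "dr": [0, 0, 0], "jaw": 1}, {"slide": [1, -0.3, 131], "dr": [0, 0, 0], "jaw": 1}, {"slide": [1, -0.3, 131], "dr": [0, 0, 0], "jaw": 1}]'

```text
t: 5.35
tool_pos: [0.5852, 0.2044, 0.2174]
orientation: [2.556, 1.825, 0.003]
force: [0.3, -0.7, -0.1]
opening: 0.0188
gripper_force: 15.0
```

Run:
```python
from h import *
goal((.5845,.2034,.037),-18.8)
shot("wrist"); w=V("wrist"); shot("side"); s=V("side")
a=cv2.resize(w.im[120:300,180:380],(660,594))
save("w3",a)
```

```text
slide [-1.2 -0.4 13.4] dr [ 0.0019 -0.0013 -0.0023]
slide [-1.2 -0.4 13.4] dr [-2.0000e-03 -3.0000e-03  3.1393e+00]
q6 0.584 grasp now [0.5856 0.2045 0.0504] t 5.35 F [ 0.3 -0.7 -0.1] open 0.0187762883498942
```

View pics/w3.png

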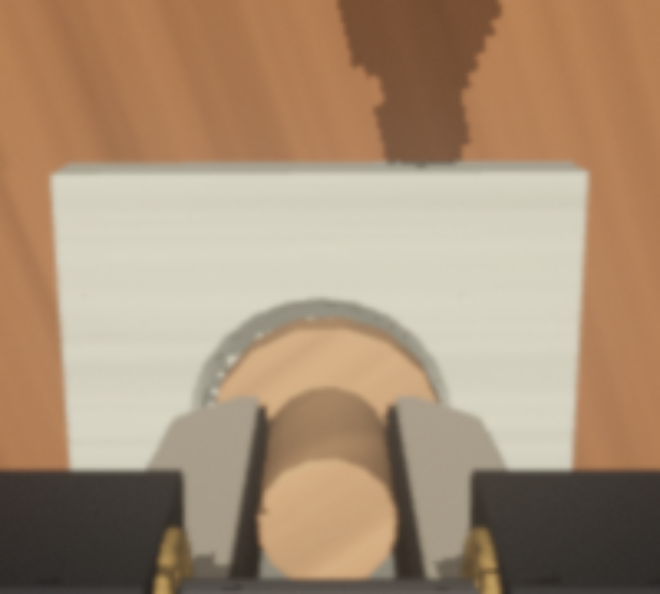

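The crop shows the flange just above the pocket: its arc is centred near x≈327 and the rim arc near x≈322, so it is about 1 mm off sideways. I'll fit both arcs.

```bash
cat > fit.py <<'E'
from h import *
from scipy.optimize import least_squares
w=V("wrist"); C=w.cloud(); hsv=cv2.cvtColor(w.im,cv2.COLOR_RGB2HSV)
def circ(P,r,c0):
    f=lambda p:np.hypot(P[:,0]-p[0],P[:,1]-p[1])-r
    s=least_squares(f,c0,loss="soft_l1",f_scale=.0004); return s.x.round(4),np.sqrt((f(s.x)**2).mean()).round(5)
wood=(hsv[...,1]>70); g=cv2.cvtColor(w.im,cv2.COLOR_RGB2GRAY).astype(float)
zt=read_state()["tool_pos"][2]-.167-.031+0.008
print("flange top z est",round(zt,4),"depth",np.median(C[222:232,272:288,2]).round(4))
F=[];Rm=[]
for c in range(250,308):
    col=g[175:245,c]; k=np.argmax(col<175)  # leaving the bright block
    Rm.append(w.plane(c,175+k-.5,.014)[:2])
    wd=np.where(wood[195:245,c])[0]
    if len(wd): F.append((c,195+wd[0]-.5))
print("rows rim",[round(g[r,278]) for r in range(195,235,2)], "sat",[int(hsv[r,278,1]) for r in range(195,235,2)])
Rm=np.array(Rm); 
for r in(.0215,.0220,.0225): print("rim",r,circ(Rm,r,[.5845,.2034]))
for z in(zt-.008,zt): print("flange",z.round(4),circ(np.array([w.plane(a,b,z)[:2] for a,b in F]),.02,[.5845,.2034]))
E
python3 fit.py
```

```text
flange top z est 0.0279 depth 0.0279
rows rim [213, 211, 210, 210, 210, 209, 210, 204, 147, 144, 145, 141, 153, 176, 177, 180, 182, 183, 184, 182] sat [22, 24, 23, 23, 23, 24, 24, 24, 32, 31, 40, 94, 98, 95, 95, 94, 95, 94, 95, 95]
rim 0.0215 (array([0.5848, 0.2048]), np.float64(0.00024))
rim 0.022 (array([0.5846, 0.2043]), np.float64(0.0002))
rim 0.0225 (array([0.5844, 0.2038]), np.float64(0.00017))
flange 0.0199 (array([0.5856, 0.2041]), np.float64(0.00021))
flange 0.0279 (array([0.5863, 0.2062]), np.float64(0.00028))
```

>>> servo_tool --increments '[{"slide": [-0.4, -1, 3], "dr": [0, 0, 0], "jaw": 1}, {"slide": [-0.4, -1, 5], "dr": [0, 0, 0], "jaw": 1}, {"slide": [-0.4, -1, 7], "dr": [0, 0, 0], "jaw": 1}, {"slide": [-0.4, -1, 9], "dr": [0, 0, 0], "jaw": 1}, {"slide": [-0.4, -1, 10], "dr": [0, 0, 0], "jaw": 1}, {"slide": [-0.4, -1, 10], "dr": [0, 0, 0], "jaw": 1}]'

```text
t: 6.05
tool_pos: [0.5832, 0.2044, 0.2054]
orientation: [-2.556, -1.826, 0.001]
force: [-0.8, -0.3, -0.3]
opening: 0.0189
gripper_force: 15.0
```

>>> servo_tool --increments '[{"slide": [0, 0, 2], "dr": [0, 0, 0], "jaw": 1}, {"slide": [0, 0, 3], "dr": [0, 0, 0], "jaw": 1}, {"slide": [0, 0, 4], "dr": [0, 0, 0], "jaw": 1}, {"slide": [0, 0, 4], "dr": [0, 0, 0], "jaw": 1}, {"slide": [0, 0, 4], "dr": [0, 0, 0], "jaw": 1}]'

```text
t: 6.55
tool_pos: [0.5835, 0.2046, 0.2038]
orientation: [2.556, 1.826, 0.001]
force: [-9.0, -2.5, 16.5]
opening: 0.0191
gripper_force: 15.0
```

```bash
python3 - <<'E'
from h import *
shot("wrist"); w=V("wrist");C=w.cloud()
goal((.5845,.2040,.037),-18.8)
im=w.im; save("w4",cv2.resize(im[140:320,180:380],(660,594)))
print([ (C[r,278]*1000).round(1).tolist() for r in range(205,245,6)])
E
python3 fit.py
```

```text
slide [-0.2  1.1 -0.2] dr [ 0.0004 -0.0002 -0.0018]
slide [-0.2  1.1 -0.2] dr [-4.0000e-04 -7.0000e-04  3.1398e+00]
q6 0.584 grasp now [0.5836 0.2046 0.0368] t 6.6 F [-8.3 -2.4 15.4] open 0.019140017061850496
[[592.4, 230.9, 14.1], [591.4, 227.9, 14.6], [590.1, 224.2, 12.4], [589.2, 221.5, 14.0], [588.1, 218.3, 13.9], [587.1, 215.3, 14.6], [586.8, 214.4, 21.4]]
flange top z est 0.0138 depth 0.0145
rows rim [208, 209, 211, 211, 209, 208, 208, 209, 208, 208, 195, 141, 149, 174, 176, 180, 181, 182, 181, 181] sat [24, 24, 24, 24, 24, 24, 24, 24, 24, 24, 26, 41, 91, 95, 95, 94, 94, 95, 95, 95]
rim 0.0215 (array([0.5846, 0.2049]), np.float64(0.00021))
rim 0.022 (array([0.5844, 0.2043]), np.float64(0.00018))
rim 0.0225 (array([0.5843, 0.2038]), np.float64(0.00016))
flange 0.0058 (array([0.5837, 0.2029]), np.float64(0.00023))
flange 0.0138 (array([0.5844, 0.205 ]), np.float64(0.00017))
```

View pics/w4.png

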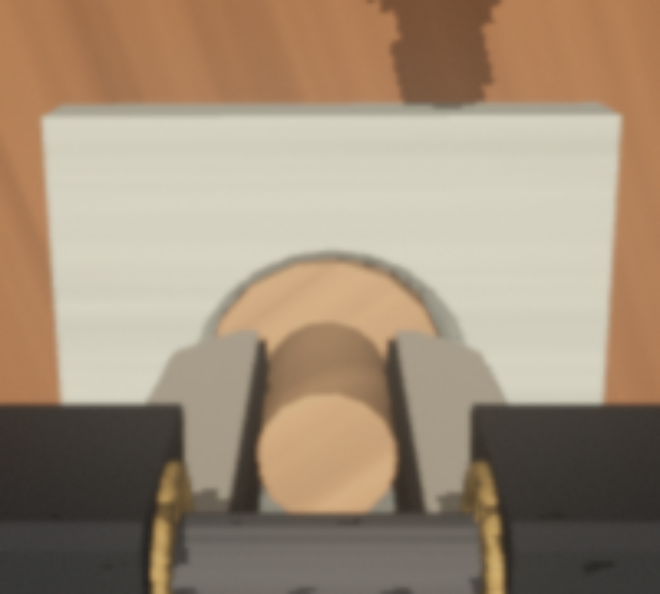

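The flange sits in the pocket, flush at z≈14 mm with a thin, uneven gap. I'll relax, release and rise.

>>> servo_tool --increments '[{"slide": [0, 0.5, -1], "dr": [0, 0, 0], "jaw": 0.5}, {"slide": [0, 0.5, -1], "dr": [0, 0, 0], "jaw": 0.5}, {"slide": [0, 0.5, -1], "dr": [0, 0, 0], "jaw": 0.5}, {"slide": [0, 0.5, -1], "dr": [0, 0, 0], "jaw": 0.5}, {"slide": [0, 0.5, -5], "dr": [0, 0, 0], "jaw": 0.5}, {"slide": [0, 0.5, -20], "dr": [0, 0, 0], "jaw": 0.5}, {"slide": [0, 0.5, -50], "dr": [0, 0, 0], "jaw": 0.5}, {"slide": [0, 0.5, -90], "dr": [0, 0, 0], "jaw": 0.5}, {"slide": [0, 0.5, -130], "dr": [0, 0, 0], "jaw": 0.5}, {"slide": [-20, 0.5, -165], "dr": [0, 0, 0], "jaw": 0.5}, {"slide": [-40, 0.5, -165], "dr": [0, 0, 0], "jaw": 0.5}, {"slide": [-40, 0.5, -165], "dr": [0, 0, 0], "jaw": 0.5}, {"slide": [-40, 0.5, -165], "dr": [0, 0, 0], "jaw": 0.5}]'

```text
t: 7.9
tool_pos: [0.5707, 0.1663, 0.3675]
orientation: [2.557, 1.825, 0.001]
force: [-0.5, 0.3, -0.6]
opening: 0.0462
gripper_force: 0.0
```

Run:
```python
from h import *
shot("wrist"); shot("side"); shot("scene"); w=V("wrist")
s=V("side")
u,v=map(int,s.proj((.57,.16,.04)))
c=V("scene"); a,b=map(int,c.proj((.57,.16,.04)))
save("m5",np.hstack([cv2.resize(w.im,(400,300)),cv2.resize(s.im[v-75:v+75,u-100:u+100],(400,300))]))
for n in("wrist","side","scene"):
    x=V(n); C=x.cloud(); m=(x.d>0)&(np.hypot(C[...,0]-.5845,C[...,1]-.204)<.0195)
    q=C[m]; t=q[(q[:,2]>.038)&(q[:,2]<.052)]; f=q[(q[:,2]<.03)&(q[:,2]>.005)]
    print(n,len(t),"top",np.median(t,0).round(4),t.mean(0).round(4),"flange z",np.median(f[:,2]).round(4),len(f))
goal((.549,.0999,.20),71.2)
```

```text
wrist 372 top [0.5839 0.2051 0.0445] [0.5838 0.2051 0.0445] flange z 0.0145 810
side 86 top [0.5816 0.208  0.0436] [0.5821 0.2072 0.0431] flange z 0.0145 203
scene 32 top [0.5863 0.2033 0.0429] [0.5855 0.2032 0.0427] flange z 0.014 85
slide [-70.4   1.2  -0.9] dr [-6.0000e-04  1.3000e-03  1.5693e+00]
slide [-70.4   1.2  -0.9] dr [-1.3000e-03 -6.0000e-04 -1.5722e+00]
q6 0.528 grasp now [0.5704 0.1669 0.199 ] t 8.05 F [0.4 0.2 1.2] open 0.04642046597021704
```

View pics/m5.png

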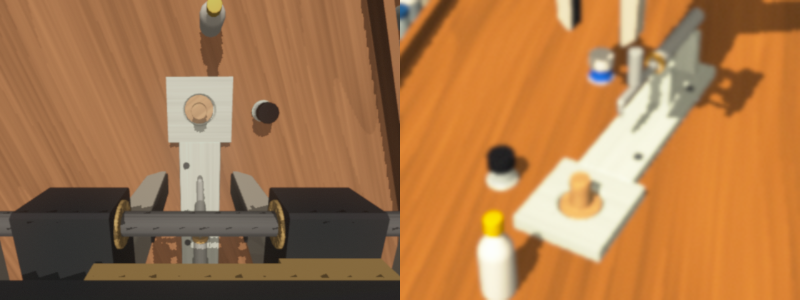

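The plinth is seated: flange flush at 14.5 mm, stud top at 44.5 mm, and released. Next is the knob.

Run:
```python
from h import *
ax=np.array([np.cos(np.radians(71.2)),np.sin(np.radians(71.2))]); p=np.array([.5845,.204])
for n in("wrist","side","scene"):
    x=V(n); C=x.cloud(); m=(x.d>0)&(np.hypot(C[...,0]-.549,C[...,1]-.1)<.03)
    q=C[m]
    for lo,hi in((.088,.115),(.115,.125),(.06,.085)):
        t=q[(q[:,2]>lo)&(q[:,2]<hi)]
        if len(t):
            d=t[:,:2]-p; print(n,lo,len(t),t.mean(0).round(4),"stand xy med",np.median(d@ax).round(4),np.median(d@[-ax[1],ax[0]]).round(4),"range",(d@ax).min().round(4),(d@ax).max().round(4))
    # tube top ridge lateral
    d=C[...,:2]-p; sx=d@ax; sy=d@np.array([-ax[1],ax[0]]); m=(x.d>0)&(sx>-.26)&(sx<-.165)&(abs(sy)<.02)&(C[...,2]>.081)&(C[...,2]<.09)
    if m.sum(): print("  tube sy",np.median(sy[m]).round(4),m.sum())
```

```text
wrist 0.088 145 [0.5506 0.1045 0.0965] stand xy med -0.1048 -0.0003 range -0.1089 -0.1033
wrist 0.06 308 [0.5543 0.1152 0.0794] stand xy med -0.0937 -0.0004 range -0.1097 -0.0799
  tube sy -0.0002 394
side 0.088 78 [0.5472 0.104  0.1017] stand xy med -0.1061 0.0036 range -0.1131 -0.103
side 0.115 31 [0.5475 0.1011 0.1183] stand xy med -0.109 0.0021 range -0.1183 -0.1038
side 0.06 89 [0.5482 0.106  0.078 ] stand xy med -0.1037 0.0034 range -0.1394 -0.0801
  tube sy 0.0024 131
scene 0.088 37 [0.5533 0.096  0.1016] stand xy med -0.1126 -0.0055 range -0.1172 -0.1045
scene 0.115 16 [0.5509 0.0977 0.1185] stand xy med -0.1118 -0.0024 range -0.1176 -0.1058
scene 0.06 61 [0.5523 0.0999 0.0764] stand xy med -0.1098 -0.0035 range -0.1388 -0.0805
  tube sy -0.0026 83
```

>>> servo_tool --increments '[{"slide": [-10, 0, 0], "dr": [0, 0, -0.14], "jaw": 0.5}, {"slide": [-20, 0, 0], "dr": [0, 0, -0.28], "jaw": 0.5}, {"slide": [-30, 0, 0], "dr": [0, 0, -0.42], "jaw": 0.5}, {"slide": [-40, 0, 0], "dr": [0, 0, -0.56], "jaw": 0.5}, {"slide": [-50, 0, 0], "dr": [0, 0, -0.7], "jaw": 0.5}, {"slide": [-60, 0.5, 0], "dr": [0, 0, -0.84], "jaw": 0.5}, {"slide": [-70, 1, 0], "dr": [0, 0, -0.98], "jaw": 0.5}, {"slide": [-70.5, 1, 0], "dr": [0, 0, -1.12], "jaw": 0.5}, {"slide": [-70.5, 1, 0], "dr": [0, 0, -1.26], "jaw": 0.5}, {"slide": [-70.5, 1, 0], "dr": [0, 0, -1.4], "jaw": 0.5}, {"slide": [-70.5, 1, 0], "dr": [0, 0, -1.572], "jaw": 0.5}, {"slide": [-70.5, 1, 0], "dr": [0, 0, -1.572], "jaw": 0.5}, {"slide": [-70.5, 1, 0], "dr": [0, 0, -1.572], "jaw": 0.5}, {"slide": [-70.5, 1, 0], "dr": [0, 0, -1.572], "jaw": 0.5}]'

```text
t: 9.45
tool_pos: [0.5489, 0.0996, 0.3664]
orientation: [-0.519, -3.098, 0.0]
force: [0.7, 0.8, -0.0]
opening: 0.0469
gripper_force: 0.0
```

Run:
```python
from h import *
goal((.549,.0999,.104),71.2)
im,d=shot("wrist"); x=V("wrist"); C=x.cloud()
ax=np.array([np.cos(np.radians(71.2)),np.sin(np.radians(71.2))]); p=np.array([.5845,.204]); d=C[...,:2]-p; sx=d@ax; sy=d@np.array([-ax[1],ax[0]])
m=(x.d>0)&(abs(sx+.11)<.02)&(abs(sy)<.02)&(C[...,2]>.114)&(C[...,2]<.125)
print(m.sum(),sx[m].mean().round(4),sy[m].mean().round(4),"range",sx[m].min().round(4),sx[m].max().round(4),sy[m].min().round(4),sy[m].max().round(4),np.median(C[m][:,2]).round(4))
```

```text
slide [-0.1  0.3 95.4] dr [-0.0002 -0.0006 -0.0038]
slide [-0.1  0.3 95.4] dr [-9.0000e-04  4.0000e-04  3.1378e+00]
q6 -1.151 grasp now [0.5488 0.0996 0.1994] t 9.45 F [ 0.7  0.8 -0. ] open 0.04691840896197955
299 -0.111 0.0008 range -0.1174 -0.1044 -0.0067 0.0069 0.1193
```

The knob top, seen from above, is at stand (-111, 0) mm, directly under the grasp. I'll descend and grip along the rod direction.

>>> servo_tool --increments '[{"slide": [0, 0, 35], "dr": [0, 0, 0], "jaw": 0.5}, {"slide": [0, 0, 70], "dr": [0, 0, 0], "jaw": 0.5}, {"slide": [0, 0, 88], "dr": [0, 0, 0], "jaw": 0.5}, {"slide": [0, 0, 95], "dr": [0, 0, 0], "jaw": 0.5}, {"slide": [0, 0, 95], "dr": [0, 0, 0], "jaw": 0.5}, {"slide": [0, 0, 95], "dr": [0, 0, 0], "jaw": 1}, {"slide": [0, 0, 95], "dr": [0, 0, 0], "jaw": 1}, {"slide": [0, 0, 95], "dr": [0, 0, 0], "jaw": 1}, {"slide": [0, 0, 95], "dr": [0, 0, 0], "jaw": 1}, {"slide": [0, 0, 95], "dr": [0, 0, 0], "jaw": 1}, {"slide": [0, 0, 95], "dr": [0, 0, 0], "jaw": 1}, {"slide": [0, 0, 95], "dr": [0, 0, 0], "jaw": 1}]' --force 30

```text
t: 10.7
tool_pos: [0.5491, 0.0991, 0.2724]
orientation: [0.514, 3.098, -0.001]
force: [-1.2, -3.1, 4.9]
opening: 0.0136
gripper_force: 30.0
```

Run:
```python
from h import *
ax=np.array([np.cos(np.radians(71.2)),np.sin(np.radians(71.2)),0])
goal(np.array([.549,.0999,.104]),71.2); goal(np.array([.5845,.204,.104])-.030*ax,71.2)
```

```text
slide [0.4 0.7 1.4] dr [-0.0002  0.0008 -0.0009]
slide [0.4 0.7 1.4] dr [1.3000e-03 4.0000e-04 3.1407e+00]
q6 -1.155 grasp now [0.5492 0.0991 0.1054] t 10.7 F [-1.2 -3.1  4.9] open 0.01361053776823562
slide [ 0.4 80.7  1.3] dr [-0.0002  0.0008 -0.0009]
slide [ 0.4 80.7  1.3] dr [1.3000e-03 4.0000e-04 3.1407e+00]
q6 -1.155 grasp now [0.5492 0.0991 0.1054] t 10.7 F [-1.2 -3.1  4.9] open 0.01361053776823562
```

>>> servo_tool --increments '[{"slide": [0, 8, 0], "dr": [0, 0, 0], "jaw": 1}, {"slide": [0, 18, 0], "dr": [0, 0, 0], "jaw": 1}, {"slide": [0, 28, 0], "dr": [0, 0, 0], "jaw": 1}, {"slide": [0, 38, 0], "dr": [0, 0, 0], "jaw": 1}, {"slide": [0, 48, 0], "dr": [0, 0, 0], "jaw": 1}, {"slide": [0, 58, 0], "dr": [0, 0, 0], "jaw": 1}, {"slide": [0, 68, 0], "dr": [0, 0, 0], "jaw": 1}, {"slide": [0, 76, 0], "dr": [0, 0, 0], "jaw": 1}, {"slide": [0, 80, 0], "dr": [0, 0, 0], "jaw": 1}, {"slide": [0, 80, 0], "dr": [0, 0, 0], "jaw": 1}, {"slide": [0, 80, 0], "dr": [0, 0, 0], "jaw": 1}]'

```text
t: 11.8
tool_pos: [0.5748, 0.1744, 0.2724]
orientation: [-0.514, -3.099, 0.003]
force: [-4.8, -7.4, 9.6]
opening: 0.0135
gripper_force: 30.0
```

Run:
```python
from h import *
ax=np.array([np.cos(np.radians(71.2)),np.sin(np.radians(71.2)),0]); pk=np.array([.5845,.204,0])
goal(pk+[0,0,.104]-.030*ax,71.2)
shot("side"); shot("scene"); T=[]
def up(v,P,w,h):
    x,y=map(int,v.proj(P)); x0=max(x-w//2,0);y0=max(y-h//2,0); return x0,y0,cv2.resize(v.im[y0:y0+h,x0:x0+w],(390,290),interpolation=cv2.INTER_CUBIC)
M=pk-.155*ax+[0,0,.075]; N=pk+[0,0,.05]
for n in("side","scene"):
    v=V(n); r=[]
    for P in(M,N):
        x0,y0,a=up(v,P,60,45); print(n,x0,y0,np.round(v.proj(P),1)); r.append(a)
    T.append(np.hstack(r))
save("m6",np.vstack(T))
```

```text
slide [0.3 1.1 1.4] dr [-0.0018  0.0001 -0.0008]
slide [0.3 1.1 1.4] dr [2.0000e-04 2.9000e-03 3.1408e+00]
q6 -1.032 grasp now [0.5747 0.1741 0.1054] t 11.8 F [-4.8 -7.4  9.6] open 0.013541469091845405
side 250 216 [280.9 238. ]
side 213 269 [243.5 291.9]
scene 271 174 [301.  196.3]
scene 320 173 [350.3 195.1]
```

View pics/m6.png

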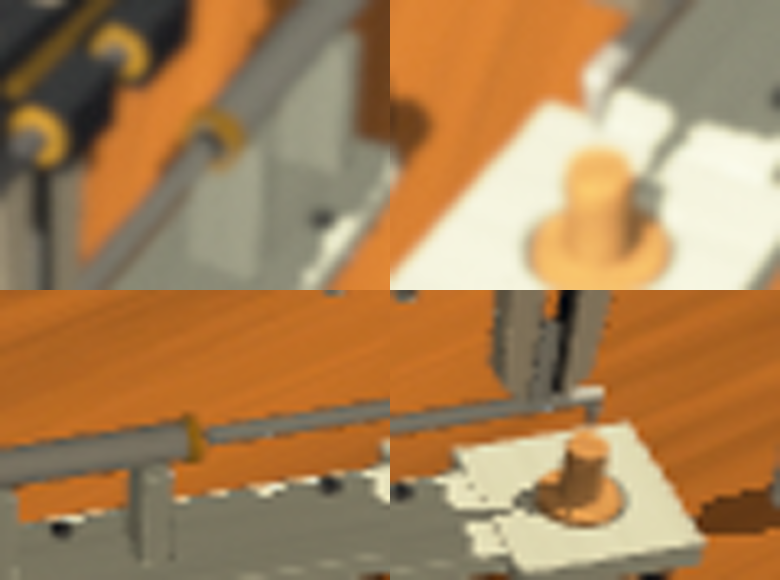

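The side crop (top left) shows a dark ring just at the brass mouth, near (213,138). The needle hangs over the stud at (600,115) in the side crop and (593,415) in the scene crop. I'll quantify the draw-out.

Run:
```python
from h import *
ax=np.array([np.cos(np.radians(71.2)),np.sin(np.radians(71.2)),0]); la=np.array([-ax[1],ax[0],0]); pk=np.array([.5845,.204,0])
s=V("side"); c=V("scene")
# two-view triangulation of needle tip
def tri(a,b):
    (o1,r1),(o2,r2)=s.ray(*a),c.ray(*b); r1/=np.linalg.norm(r1); r2/=np.linalg.norm(r2)
    k=np.linalg.lstsq(np.stack([r1,-r2],1),o2-o1,rcond=None)[0]; return (o1+k[0]*r1+o2+k[1]*r2)/2
P=tri((245.3,287.0),(351.2,192.9)); print("tip",P.round(4),"stand",((P-pk)@ax).round(4),((P-pk)@la).round(4))
im,d=shot("wrist"); w=V("wrist"); C=w.cloud(); hsv=cv2.cvtColor(w.im,cv2.COLOR_RGB2HSV); g=cv2.cvtColor(w.im,cv2.COLOR_RGB2GRAY)
for n,x in(("mouth",-.155),("knobtop",-.03),("needle",0)): print(n,np.round(w.proj(pk+x*ax+[0,0,.079 if n!="knobtop" else .119]),1))
D=C-pk; sx=D@ax; sy=D@la
m=(w.d>0)&(abs(sx+.03)<.02)&(abs(sy)<.02)&(C[...,2]>.114)&(C[...,2]<.125); print("knob top",m.sum(), sx[m].mean().round(4) if m.any() else "",sy[m].mean().round(4) if m.any() else "")
for v,n in((s,"side"),(c,"scene"),(w,"wrist")):
    print(n,[(x,int(cv2.cvtColor(v.im,cv2.COLOR_RGB2GRAY)[int(round(q[1])),int(round(q[0]))])) for x in range(-164,-138,2) for q in [v.proj(pk+x/1000*ax+[0,0,.078])] if 0<=q[0]<560 and 0<=q[1]<420])
save("w7",cv2.resize(w.im,(784,588)))
```

```text
tip [0.5836 0.2033 0.0599] stand -0.0009 0.0006
mouth [ 56.6 249.9]
knobtop [280.7 283.5]
needle [334.3 249.8]
knob top 1227 -0.031 0.0038
side [(-164, 114), (-162, 115), (-160, 95), (-158, 95), (-156, 86), (-154, 86), (-152, 105), (-150, 105), (-148, 110), (-146, 110), (-144, 116), (-142, 107), (-140, 114)]
scene [(-164, 110), (-162, 107), (-160, 107), (-158, 96), (-156, 100), (-154, 103), (-152, 112), (-150, 107), (-148, 107), (-146, 107), (-144, 110), (-142, 110), (-140, 112)]
wrist [(-164, 119), (-162, 114), (-160, 71), (-158, 69), (-156, 52), (-154, 45), (-152, 85), (-150, 124), (-148, 124), (-146, 125), (-144, 125), (-142, 124), (-140, 124)]
```

View pics/w7.png

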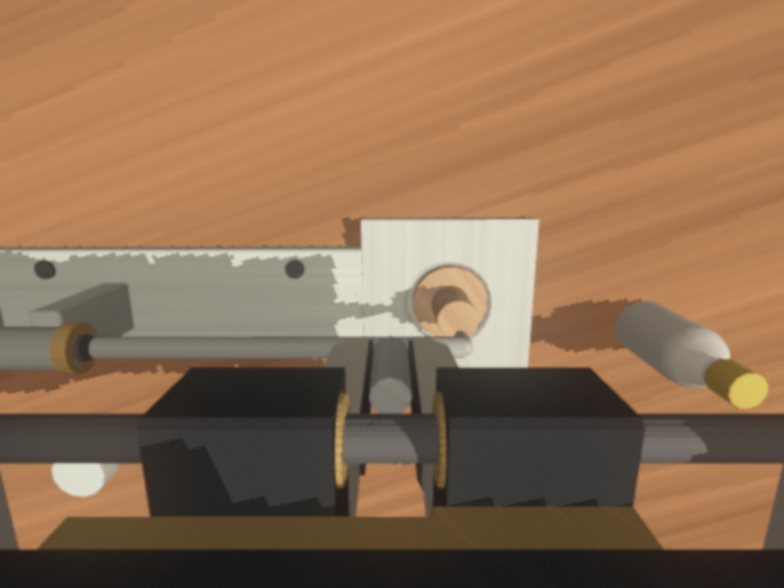

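Run:
```python
from h import *
ax=np.array([np.cos(np.radians(71.2)),np.sin(np.radians(71.2)),0]); la=np.array([-ax[1],ax[0],0]); pk=np.array([.5845,.204,0])
w=V("wrist")
for r in(246,248,250): print(r,[(c,w.im[r,c].tolist()) for c in range(54,72)])
for c in(54,60,66,72): p=w.plane(c,248,.0775); print(c,((p-pk)@ax*1000).round(1))
C=w.cloud(); D=C-pk; 
# needle end of rod: far x extent of rod end ball; knob extents at row of its side
m=(w.d>0)&(abs(D@la)<.008)&(C[...,2]>.068)&(C[...,2]<.082); sx=(D@ax)[m]; print("rod x max",sx[sx<.02].max().round(4))
m=(w.d>0)&(abs(D@ax+.03)<.02)&(abs(D@la)<.02)&(C[...,2]>.0865)&(C[...,2]<.125)
h=C[...,2]; mt=m&(h>.1165)&(h<.1225)
ys,xs=np.where(mt); print("top cols",[(y,xs[ys==y].min(),xs[ys==y].max()) for y in range(262,292,4) if (ys==y).any()])
for r,c in((278,262),(278,298)): print(c,((w.plane(c,r,.119)-pk)@ax*1000).round(1))
g=w.im[278,255:305].mean(1).round(0).astype(int); print(g.tolist())
```

```text
246 [(54, [66, 61, 56]), (55, [64, 60, 56]), (56, [58, 53, 50]), (57, [53, 48, 44]), (58, [51, 45, 41]), (59, [51, 46, 41]), (60, [49, 43, 38]), (61, [50, 45, 40]), (62, [53, 48, 43]), (63, [80, 75, 69]), (64, [115, 110, 101]), (65, [127, 121, 112]), (66, [129, 124, 115]), (67, [129, 124, 114]), (68, [129, 124, 114]), (69, [129, 124, 114]), (70, [129, 124, 114]), (71, [129, 124, 115])]
248 [(54, [70, 63, 58]), (55, [64, 59, 56]), (56, [58, 53, 49]), (57, [52, 45, 42]), (58, [51, 45, 40]), (59, [51, 46, 41]), (60, [49, 43, 38]), (61, [50, 45, 39]), (62, [60, 55, 49]), (63, [90, 85, 78]), (64, [119, 114, 104]), (65, [128, 124, 114]), (66, [130, 125, 116]), (67, [131, 126, 116]), (68, [130, 125, 115]), (69, [130, 125, 115]), (70, [130, 126, 116]), (71, [130, 125, 115])]
250 [(54, [68, 62, 59]), (55, [65, 59, 55]), (56, [56, 50, 47]), (57, [52, 44, 40]), (58, [52, 47, 41]), (59, [49, 43, 39]), (60, [50, 44, 40]), (61, [52, 46, 42]), (62, [59, 54, 49]), (63, [88, 84, 76]), (64, [116, 112, 103]), (65, [127, 122, 112]), (66, [127, 122, 112]), (67, [128, 123, 113]), (68, [128, 122, 113]), (69, [127, 122, 112]), (70, [128, 123, 112]), (71, [128, 123, 113])]
54 -157.3
60 -153.9
66 -150.6
72 -147.2
rod x max 0.002
top cols [(266, np.int64(247), np.int64(310)), (270, np.int64(260), np.int64(297)), (274, np.int64(263), np.int64(294)), (278, np.int64(263), np.int64(294)), (282, np.int64(263), np.int64(294)), (286, np.int64(263), np.int64(292)), (290, np.int64(265), np.int64(291))]
262 -38.2
298 -22.4
[96, 96, 94, 85, 60, 43, 38, 38, 52, 82, 107, 117, 122, 122, 122, 121, 121, 120, 119, 119, 120, 121, 123, 125, 125, 125, 124, 124, 123, 124, 123, 124, 123, 123, 122, 120, 114, 98, 74, 52, 41, 37, 40, 52, 80, 93, 96, 96, 97, 96]
```

The measurements put the rod at 80 ± 1 mm:
- The knob's travel is about 80 mm.
- The ring's outer edge is about 2–3 mm outside the mouth.
- The needle is within 1 mm of the stud's centre.
- The pull along the rod is 8.6 N.

The grip is firm, so I'm handing in.

```bash
python3 -c "
from plant import *
s=read_state(); print(s['t'],s['opening'],s['gripper_force'],s['force']); print(close_job())"
```

```text
11.95 0.013424897019471808 30.002993500456796 [-4.05838593 -6.76623112  8.65081086]
the job is handed in; nothing more can be done
None
```

The plinth is seated in the pocket and released, stud up, and the gripper is still holding the rod at its 80 mm mark (within about 1 mm); I handed the job in at 11.95 s, and it returned no verdict.

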